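# Spin the plating turntable and brake it at its index gate

## Task

With shut fingertips flick the upright knob of the plating turntable so that its disc spins counter-clockwise (seen from above) and runs by itself, untouched, for at least three seconds; then, while it still turns, brake it by pressing a fingertip on the flat of the disc so that the index tab stops between the two ribs of the gate, and take the hand away. Touch the flat of the disc only for this one stop, do not use the knob to bring the tab to the gate or stop it there, and never turn the disc backwards; if it runs down elsewhere, flick the knob again. Pick nothing up, and leave the dish on the disc and the things around it alone.

Things in the scene. Friction and masses are not known exactly. Their poses are not given: they have to be found in the camera images.
- turntable: Fixed grey base, a flat cone 172 mm across, 30 mm high. Origin at the centre of its underside on the work surface; its z axis, up, is the disc's axle. The index gate is on its -x side (towards the robot, turned up to 0.5 rad): two radial steel ribs, 6 mm thick, 40 mm clear between them, 111 to 137 mm from the axle, tops level with the disc's top.
- wheel (a joint): Disc angle, rad: grows counter-clockwise from above, counts on over many turns; at 0 and every 2 pi the tab is mid-gate. Free bearing (disc 0.6 kg, inertia about 0.0027 kg m2): loses about 1/8 of its speed plus 0.06 rad/s each second, so 4 rad/s falls to 0.6 in about 11 s. A few newtons of fingertip on the disc stop it almost at once; lift straight off, or it creeps on a few degrees.
- disc (a point): Flat round aluminium disc, 190 mm across, 10 mm thick, that turns. Origin on the axle at its top face, 48 mm above the work surface, z up; tab along its -x axis, knob on its +x axis. Its flat is bare from 75 to 93 mm from the axle: press there. A 60 mm dish sits loose at the centre between three pins 8 mm high, 35 mm from the axle.
- knob (a point): Upright black finger knob fixed on the disc, 12 mm in diameter, standing 22 mm above the disc's top, 55 mm from the axle, straight opposite the tab. Origin at its axis at the height of the disc's top face; z up, x pointing away from the axle.
- tab_tip (a point): Tip of the dark steel index tab, which sticks out 12 mm from the disc's edge (14 mm wide, 6 mm at the tip); 107 mm from the axle, 5 mm below the disc's top.
- gate (a point): Middle of the gate, between the inner ends of the two ribs, 111 mm from the axle; fixed to the base.
- plate: Open round clear petri dish, 60 mm across, 15 mm high, loose on the disc's centre between the clip pins; origin at the centre of its underside. Leave it there.
- tape_roll: Bystander: roll of tape lying flat, 62 mm across, 19 mm high; origin at the centre of its underside.
- timer: Bystander: bench timer, 52 x 66 x 16 mm; origin at the centre of its underside.
- scissors: Bystander: scissors lying flat, 87 x 199 x 9 mm; origin at the centre of the underside.
- marker_1: Bystander: felt marker lying to the right of the turntable, 132 mm long along its y axis, 14 mm high; origin under its centre.
- marker_2: Bystander: felt marker lying to the left of the turntable, farther out than the forceps, 132 mm long along its y axis, 14 mm high; origin under its centre.
- forceps: Bystander: steel forceps lying to the left of the turntable, 131 mm long along its y axis, 8 mm high; origin under its centre.
Mind the look-alikes: they are no part of the job. Leave any blue or red look-alike of the plate alone.

How it is judged:
On the way, in this order (a step that is already met when the one before it is completed fails the run):
1. the disc spins counter-clockwise by itself, untouched, for three seconds (velocity of joint wheel above 0.4 rad/s and contact force between each of the arm, the fingers and wheel below 0.05 N), for 3 s.
2. a fingertip pressed on the flat of the disc has stopped it with the tab in the gate (contact force between the fingers and wheel_c0 above 0.3 N and y of tab_tip in the frame of turntable between -0.02 and 0.02 m and x of tab_tip in the frame of turntable below 0 m and velocity of joint wheel between -0.05 and 0.05 rad/s), for 0.1 s.
At the end, for the whole second after the job is handed in: The disc is at rest (under 0.05 rad/s) with the tip of its tab between the two ribs of the gate (within 20 mm of the gate's middle line), the dish still flat on the disc within 12 mm of the axle (y of tab_tip in the frame of turntable between -0.02 and 0.02 m and x of tab_tip in the frame of turntable below 0 m and velocity of joint wheel between -0.05 and 0.05 rad/s and horizontal distance between plate and disc below 0.012 m and height (world z) of plate below 0.056 m); the robot touches nothing.
It fails at once if a finger presses on the flat of the standing disc (over 0.5 N, under 0.05 rad/s) while the tab is more than 26 mm off the gate's middle line (contact force between the fingers and wheel_c0 above 0.5 N and (y of tab_tip in the frame of turntable above 0.026 m or y of tab_tip in the frame of turntable below -0.026 m or x of tab_tip in the frame of turntable above 0 m) and velocity of joint wheel between -0.05 and 0.05 rad/s).
It fails at once if the knob is used to bring or stop the tab at the gate (fingers on the knob, tab in the gate, under 0.3 rad/s) (contact force between the fingers and wheel_c1 above 0.5 N and (y of tab_tip in the frame of turntable between -0.02 and 0.02 m and x of tab_tip in the frame of turntable below 0 m) and velocity of joint wheel below 0.3 rad/s).
It fails at once if the disc is turned backwards (clockwise faster than 1 rad/s) (velocity of joint wheel below -1 rad/s).
It fails at once if the dish is lifted or knocked off its seat (height (world z) of plate above 0.06 m or horizontal distance between plate and disc above 0.015 m).
It fails at once if a bystander is moved by more than 30 mm or picked up (distance of any of tape_roll, timer, scissors, marker_1, marker_2, forceps from where it was at the start of the episode above 0.03 m).
It also fails if it takes over 58 s, if anything falls off the work surface, if the arm or the gripper's body presses on something with over 40 N, if the wrist force passes 120 N, or if a joint passes its speed limit or range.

## Robot

A 6-joint arm with a two-finger parallel gripper is mounted at the origin on a cart in front of the work surface, level with it; the furniture and walls round the work are solid. World frame = base frame: x ahead of the robot, y to its left, z up, the work surface at z = 0. Lengths are in m, angles in rad, forces in N, time in s.
With the tool pointing down it reaches from about 0.25 to 0.725 m from the base axis. Payload 4 kg.
Tool frame: the origin (TCP) lies at the very end of the fingers, on their centre line; the grasp point (between the pads) lies 19 mm behind it; z points along the fingers, y is the line along which they close (so a half turn about z gives the same grasp; the last joint's range is limited). The gripper opens to 85 mm and grips with 20 to 120 N. Pads are 22 mm wide; open, the fingers measure 114 mm over their backs; the gripper's body (76 mm by 85 mm) begins 54 mm behind the grasp point. The pads swing forward as they close: fully open they stand 13 mm farther back than shut.
Start: joints at [-1.296, 0.241, 0.005, 1.335, 0, 1.571], TCP at [0.136, -0.481, 0.231] pointing down, gripper open.
Joint ranges: [-2.72, 2.72], [-1.05, 1.87], [-1.09, 1.28], [-1.99, 2.15], [-1.42, 1.44], [-3.14, 3.14]. Speed limits (rad/s): [2.79, 2.79, 3.14, 3.14, 3.14, 3.14].

## Interface

Orientations are given as a unit quaternion [x, y, z, w].
In Python, from workcell import bot, vision, workorder, boxes_of gives the robot as it stands.
- The arm moves only by the tool send_rows, never from a script. Its argument "motion" is text: rows parted by semicolons, each of 5 numbers parted by spaces: the closure, from -1 (fully open) to 1 (shut), so that 0 is half open, then the shift along the tool's x, y, z in cm, then the turn about the tool's z in rad. In form: claw x y z twist; .... A call has 1 to 5 rows; each row is the pose to reach, as a shift and turn from the pose commanded when the call began, along the tool's axes at that moment; what a row does not reach only later rows make up. A row lasts 1/10 s, in which the tool goes at most 50 mm and 8.59 degrees, less where a joint would pass 70% of its speed; a pose out of reach is approached as far as the arm can. A call with a gripper value outside its range is refused whole. The fingers move at their own pace and stop on an object; the grip force is fixed at half the most. Time passes only in rows, so rows that repeat a pose let the fingers close. It gives the time, the measured TCP pose, the force, the opening and the grip force at its end, in the units of the state.
- bot.get_obs(): the state, without advancing time (a new reading comes with each control period).
- vision.camera(name): name is "side" or "top"; returns the picture (400x640x3 uint8, red, green, blue); there is no depth.
- vision.camera_model(name): a dict with "fov_y" (degrees; the focal length in pixels is half the picture's height over the tangent of half this angle, whatever the lens; pixels are square), "cx", "cy" (the principal point, pixels), "k1" (the pictures are not rectified: a ray, as slopes to the right and down, at radius r is drawn at 1 + k1 r^2 times it, then the intrinsics apply), "world_from_camera" (4x4, takes a point from camera to world coordinates). Camera axes: x right, y down, z forward; pixel columns grow to the right and rows downward; lengths in m; the calibration is good to about 2 mm. A picture is of the moment at which its call begins. camera_model takes no time and is no camera call.
- workorder.job_done(): hands the job in; it is judged then, once.
Trained networks look in the newest picture that a camera, given by its name, has taken for a name from the list of things; names that differ only in an ending like _2 or _b are one class to them, and where a whole thing is asked for, a point or a joint stands for the part that bears it (a point fixed in the world has none). Each returns a list of dicts, best first, with "conf" (0 to 1); they miss things now and then, are a little off and sometimes report something else, mostly with a low value. They report only what shows in the picture. A call takes as long as a camera call. They do not tell look-alikes from the thing itself.
- boxes_of(camera, target): "rect" ([centre column, centre row, width, height] in pixels, round what is visible of it).
The state is a dict: "clock": time; "joint_pos": joint angles; "joint_vel": joint speeds; "tau": joint torques, N m; "eef_pos": TCP position; "tool_rot": TCP orientation; "ft_force": force on the tool from outside, world axes, zero at the start; "ft_torque": the same for the moment, N m; "grip_width": finger opening in m; "grasp_force": force on a finger pad.
Only numpy, scipy, OpenCV 4.12 (cv2) and the standard library are available. Lean on these libraries where they do the work, as an engineer would, in place of code of your own. Each camera call takes 0.05 s, during which the arm holds its last target. There are 200 camera calls.

## Working session

There is one attempt and no reset: what is moved stays moved. The work goes in short steps, Python scripts to look and compute and a tool call to move; the robot and the scene stay as the last step left them, time stands still between calls to the robot, and variables do not carry over. Pictures are saved under pics/ and viewed, at most 10 in all, crops included, and the job is handed in when it is done.

Besides the shell and the picture viewer there is one more tool, called after "Request:" as a command line: name --argument value ..., lists and objects as JSON in quotes. send_rows: Moves the arm, as the interface text tells. Its arguments: {"type":"object","properties":{"motion":{"type":"string"}},"required":["motion"]}

```bash
mkdir -p pics
cat > h.py <<'E'
import numpy as np, cv2
from workcell import bot, vision, workorder, boxes_of
def model(n):
    m=vision.camera_model(n); f=200/np.tan(np.radians(m["fov_y"])/2); return m,f,np.array(m["world_from_camera"])
def ray(n,u,v):
    m,f,T=model(n); d=np.array([(u-m["cx"])/f,(v-m["cy"])/f]); s=d.copy()
    for _ in range(20): s=d/(1+m["k1"]*(s@s))
    return T[:3,3],T[:3,:3]@np.array([s[0],s[1],1])
def at_z(n,u,v,z):
    o,d=ray(n,u,v); return o+d*(z-o[2])/d[2]
def proj(n,p):
    m,f,T=model(n); c=T[:3,:3].T@(np.array(p)-T[:3,3]); s=c[:2]/c[2]; s=s*(1+m["k1"]*(s@s)); return f*s+[m["cx"],m["cy"]]
def shot(n,fn):
    im=vision.camera(n); cv2.imwrite(fn,cv2.cvtColor(im,cv2.COLOR_RGB2BGR)); return im
E
python3 - <<'E'
from h import *
a=shot("top","pics/t0.png"); b=shot("side","pics/s0.png")
for n in ("top","side"):
    print(n,model(n)[0])
    for t in ("disc","knob","tab_tip","turntable"):
        print(t,[(np.round(d["rect"],1),round(d["conf"],2)) for d in boxes_of(n,t)[:2]])
o=bot.get_obs(); print(o["clock"],o["eef_pos"],o["tool_rot"],o["grip_width"])
E
```

```text
top {'fov_y': 42.51177749530572, 'cx': 320.73948096361613, 'cy': 200.21631273161347, 'k1': -0.06675805740438756, 'world_from_camera': array([[-0.01843353, -0.99600566,  0.08736662,  0.40073195],
       [-0.99973563,  0.01956242,  0.01208266,  0.15060344],
       [-0.0137435 , -0.0871208 , -0.99610295,  1.51249473],
       [ 0.        ,  0.        ,  0.        ,  1.        ]])}
disc [(array([269.8, 214.7,  70.5,  66.6]), 0.82), (array([267.6, 221.8,  68.9,  82.8]), 0.47)]
knob [(array([268.3, 212.8,  69.8,  66.9]), 0.71)]
tab_tip [(array([268.5, 212.3,  69.3,  66.4]), 0.61)]
turntable [(array([266.4, 220.8,  70.9,  84.7]), 0.69)]
side {'fov_y': 42.52884025496098, 'cx': 317.80235522313814, 'cy': 197.32401841637295, 'k1': -0.1659996647222941, 'world_from_camera': array([[ 0.99063549, -0.07882223,  0.11148266,  0.31536663],
       [-0.1364935 , -0.55203618,  0.82257254, -1.4082823 ],
       [-0.00329454, -0.83008621, -0.55762535,  1.13398931],
       [ 0.        ,  0.        ,  0.        ,  1.        ]])}
disc [(array([304.2, 179.3,  50.5,  29.2]), 0.92)]
knob [(array([303.9, 180. ,  49.8,  28.2]), 0.72)]
tab_tip [(array([304.6, 181.6,  43. ,  26.4]), 0.56), (array([299.4, 186.8,  55.5,  31.6]), 0.4)]
turntable [(array([298.2, 187.1,  53.7,  35.9]), 0.6)]
0.5 [ 0.13566334 -0.4812314   0.23126647] [ 9.90580198e-01  1.36933820e-01 -6.63827364e-07 -3.41957794e-05] 0.08531172216904412
```

View pics/t0.png

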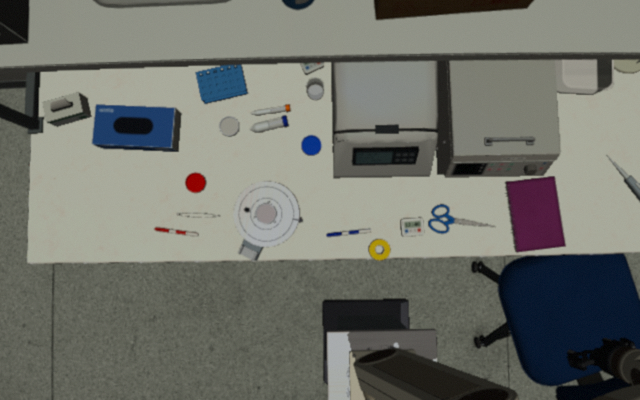

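View pics/s0.png

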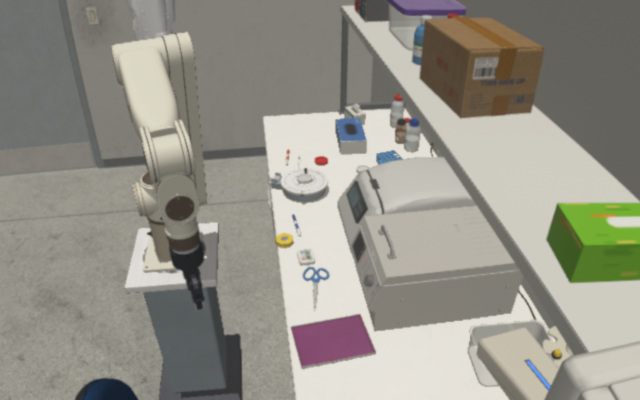

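The top view shows the disc at about (267,213), the knob near (247,210), the tab near (300,219) and the gate near (251,250). I'll zoom in on it.

Run:
```python
from h import *
im=cv2.imread("pics/t0.png")
cv2.imwrite("pics/c0.png",cv2.resize(im[170:270,215:325],None,fx=6,fy=6,interpolation=cv2.INTER_CUBIC)[:600])
for n,u,v,z in [("disc",267,213,.048),("knob",247,210,.07),("tab",300,219,.043),("gate",251,248,.04)]: print(n,at_z("top",u,v,z).round(3))
print("px/m", proj("top",[.4,.25,.048])-proj("top",[.4,.35,.048]))
```

```text
disc [0.496 0.323 0.048]
knob [0.504 0.377 0.07 ]
tab [0.477 0.229 0.043]
gate [0.397 0.371 0.04 ]
px/m [35.07809837 -0.61167454]
```

View pics/c0.png

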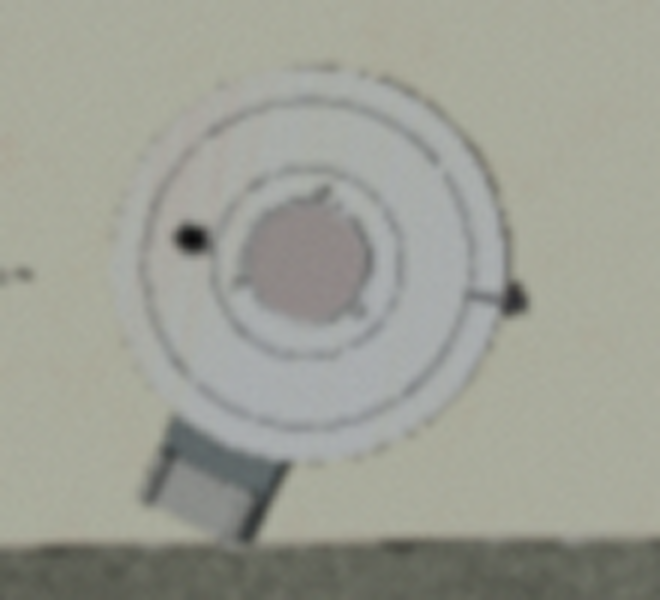

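Request:
send_rows --motion "1 16 -18.3 0 0.275; 1 16 -18.3 0 0.275; 1 16 -18.3 0 0.275; 1 16 -18.3 0 0.275; 1 16 -18.3 0 0.275"

```text
clock: 1.0
eef_pos: [0.2404, -0.2597, 0.2314]
tool_rot: [1.0, -0.0, 0.0, 0.0]
ft_force: [0.2, -1.1, -0.2]
grip_width: 0.0125
grasp_force: 0.0
```

Run:
```python
from h import *
c=at_z("top",267,214,.048)
for n,u,v,z in [("knob",215+191/6,170+236/6,.07),("tab",215+522/6,170+302/6,.043),("gi",215+224/6,170+472/6,.048),("go",215+197/6,170+520/6,.048)]:
    p=at_z("top",u,v,z)-c; print(n,p.round(3),np.hypot(*p[:2]).round(3),np.degrees(np.arctan2(p[1],p[0])).round(1))
o=bot.get_obs(); print(c,o["clock"],o["eef_pos"],o["tool_rot"],o["grip_width"])
```

```text
knob [0.013 0.054 0.022] 0.056 76.7
tab [-0.02  -0.1   -0.005] 0.102 -101.2
gi [-0.098  0.043  0.   ] 0.107 156.4
go [-0.121  0.056  0.   ] 0.133 155.1
[0.49264388 0.32273441 0.048     ] 1.0 [ 0.24035904 -0.25967418  0.23144039] [ 9.99999897e-01 -2.53717246e-04  3.65575067e-04  8.53922739e-05] 0.012518146145265975
```

Request:
send_rows --motion "1 12 -25 0 0; 1 12 -25 0 0; 1 12 -25 0 0; 1 12 -25 0 0; 1 12 -25 0 0"

```text
clock: 1.5
eef_pos: [0.3488, -0.0344, 0.2318]
tool_rot: [1.0, -0.0, 0.001, 0.0]
ft_force: [1.0, -1.5, 0.6]
grip_width: -0.0002
grasp_force: 0.0
```

Request:
send_rows --motion "1 12 -25 0 0; 1 12 -25 0 0; 1 12 -25 0 0; 1 12 -25 0 0; 1 12 -25 0 0"

```text
clock: 2.0
eef_pos: [0.4428, 0.0365, 0.2313]
tool_rot: [0.999, 0.029, -0.001, -0.018]
ft_force: [0.1, -0.1, -0.5]
grip_width: -0.0003
grasp_force: 0.0
```

Run:
```python
from h import *
o=bot.get_obs(); print(o["joint_pos"],o["joint_vel"],o["eef_pos"],o["tool_rot"])
```

```text
[ 0.05711236  0.13085822 -0.1315392   1.3091729   0.03665923  3.1406307 ] [0.0376403  0.26104336 0.30033501 0.0481012  0.01873815 0.00076507] [0.44277378 0.03645714 0.23128477] [ 9.99410671e-01  2.90211091e-02 -9.01292671e-04 -1.83105031e-02]
```

Request:
send_rows --motion "1 1 -3 0 -0.15; 1 2 -6 0 -0.3; 1 3 -10 0 -0.45; 1 4 -13 0 -0.6; 1 5 -17 0 -0.75"

```text
clock: 2.5
eef_pos: [0.4824, 0.209, 0.2376]
tool_rot: [0.919, 0.395, 0.006, -0.017]
ft_force: [0.9, 0.4, 0.0]
grip_width: -0.0
grasp_force: 0.0
```

Request:
send_rows --motion "1 4 -1.8 0 -0.15; 1 8 -3.6 0 -0.3; 1 12 -5.4 0 -0.45; 1 16.9 -7.3 0 -0.6; 1 16.9 -7.3 0 -0.76"

```text
clock: 3.0
eef_pos: [0.5471, 0.386, 0.2396]
tool_rot: [0.708, 0.706, 0.011, -0.015]
ft_force: [-0.1, -0.5, 0.7]
grip_width: 0.0004
grasp_force: 0.0
```

Run:
```python
from h import *
from scipy.spatial.transform import Rotation as R
o=bot.get_obs(); print(o["joint_pos"],o["eef_pos"],"\n",R.from_quat(o["tool_rot"]).as_matrix().round(3))
```

```text
[0.59943089 0.58312303 0.54181747 1.51340568 0.03313588 2.17372291] [0.54713389 0.38603555 0.23963048] 
 [[ 0.003  1.    -0.005]
 [ 0.999 -0.003  0.036]
 [ 0.036 -0.006 -0.999]]
```

Request:
send_rows --motion "1 -0.3 0 5 0; 1 -0.6 0 10 0; 1 -0.9 0 14 0; 1 -1.2 0 17 0; 1 -1.2 0 18 0"

```text
clock: 3.5
eef_pos: [0.5429, 0.3731, 0.0585]
tool_rot: [0.712, 0.702, 0.008, -0.015]
ft_force: [0.2, -0.9, 0.1]
grip_width: -0.0001
grasp_force: 0.0
```

Run:
```python
from h import *
a=shot("top","pics/t1.png"); b=shot("side","pics/s1.png")
c=np.hstack([cv2.resize(cv2.cvtColor(i,4),(400,400),interpolation=cv2.INTER_CUBIC) for i in (a[170:260,222:312],b[145:205,270:330])])
cv2.imwrite("pics/c1.png",c)
o=bot.get_obs(); print(o["clock"],o["eef_pos"])
```

```text
3.6 [0.54461021 0.37454622 0.06152696]
```

View pics/c1.png

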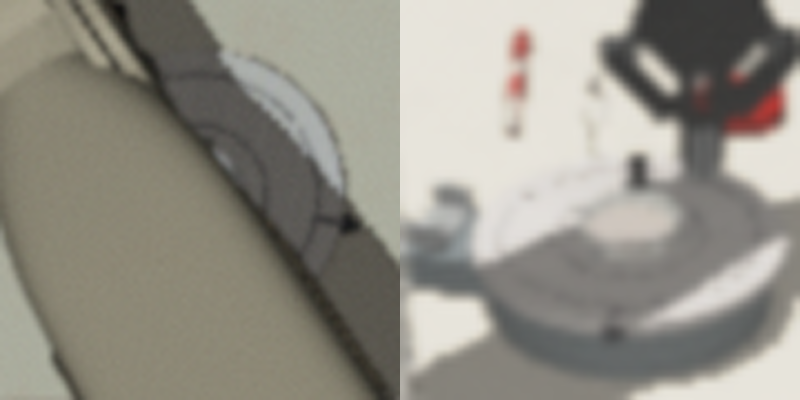

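The side view is clear: knob at (638,170) in the crop, shut fingers right next to it at (700,165) on its +x side, tab at (612,330). Flicking now.

Request:
send_rows --motion "1 0 -0.4 0 0; 1 0 -1.5 0 0; 1 0 -2.9 0 0; 1 0 -4.4 0 0; 1 0 -4.4 0 0"

```text
clock: 4.1
eef_pos: [0.5014, 0.377, 0.0665]
tool_rot: [0.711, 0.703, 0.014, -0.014]
ft_force: [0.5, 0.2, -0.6]
grip_width: 0.0002
grasp_force: 0.0
```

```bash
cat >> h.py <<'E'
C=np.array([.4926,.3227,.048])
def cand(im):
    "dark score round the rings of knob and tab in the side view; returns best disc angle of tab (deg, world)"
    g=cv2.GaussianBlur(cv2.cvtColor(im,cv2.COLOR_RGB2GRAY),(3,3),0).astype(np.float32)
    th=np.radians(np.arange(0,360,1.))
    def s(r,z,a): 
        P=np.array([proj("side",[C[0]+r*np.cos(t),C[1]+r*np.sin(t),z]) for t in a],np.float32)
        return cv2.remap(g,P[:,:1],P[:,1:],1)[:,0]
    k=s(.055,.064,th+np.pi); t=s(.102,.043,th)
    return th,k,t
E
python3 - <<'E'
from h import *
ims=[]
for i in range(2):
    im=shot("side",f"pics/f{i}.png"); th,k,t=cand(im)
    print(bot.get_obs()["clock"],"knob->tab",np.argsort(k)[:6],np.sort(k)[:3].round(),"tab",np.argsort(t)[:6],np.sort(t)[:3].round())
    ims.append(cv2.resize(cv2.cvtColor(im,4)[145:205,270:330],(400,400),interpolation=cv2.INTER_CUBIC))
cv2.imwrite("pics/c2.png",np.hstack(ims)); print(bot.get_obs()["eef_pos"])
E
```

```text
4.15 knob->tab [257 256 255 258 291 254] [109. 109. 110.] tab [294 295  80 293 296 292] [96. 97. 97.]
4.2 knob->tab [301 300 302 299 298 297] [101. 101. 102.] tab [302  80 303 301  81 304] [94. 95. 95.]
[0.50287034 0.37684228 0.06585149]
```

View pics/c2.png

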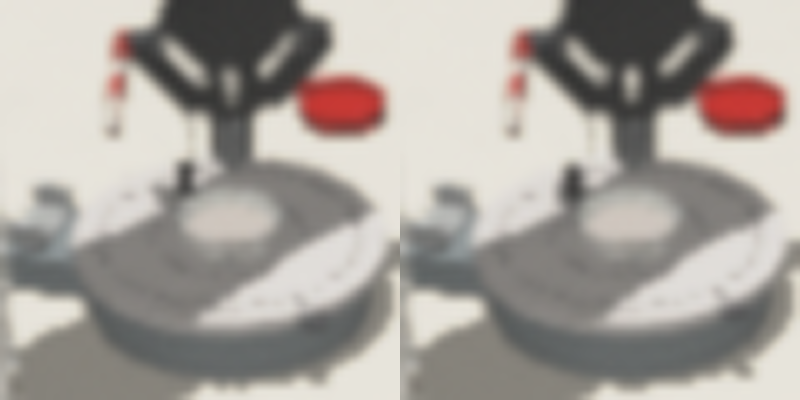

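The left frame shows the knob at (185,180) and the tab at (310,315). In the right frame they're at (572,185) and (735,305), so the disc is spinning counter-clockwise. I'll lift off and go to the press spot, +y of the axle.

Request:
send_rows --motion "1 0 0 -3 0; 1 0 0 -4 0; 1 1.5 -0.5 -4 0; 1 3.1 -1 -4 0; 1 3.1 -1 -4 0"

```text
clock: 4.7
eef_pos: [0.4909, 0.4081, 0.1036]
tool_rot: [0.711, 0.703, 0.012, -0.015]
ft_force: [-0.2, -0.7, -0.7]
grip_width: -0.0005
grasp_force: 0.0
```

```bash
cat > m.py <<'E'
from h import *
import sys
for i in range(int(sys.argv[1])):
    t0=bot.get_obs()["clock"]; im=shot("side",f"pics/g{t0:.2f}.png"); th,k,t=cand(im)
    kk=k.copy(); 
    print(round(t0,2),"knob->tab",np.argsort(k)[:4],np.sort(k)[:1].round(),"tab",np.argsort(t)[:6],np.sort(t)[:1].round())
print(bot.get_obs()["eef_pos"].round(4))
E
python3 m.py 10
```

```text
4.7 knob->tab [41 42 40 43] [69.] tab [192 191 193 219 190 194] [98.]
4.75 knob->tab [47 48 49 50] [73.] tab [222 192 221 191 193 219] [98.]
4.8 knob->tab [57 56 55 58] [71.] tab [219 221 220 222 192 191] [98.]
4.85 knob->tab [65 66 64 63] [69.] tab [222 221 219 220 192 223] [98.]
4.9 knob->tab [73 74 72 71] [75.] tab [219 221 222 220 223 218] [98.]
4.95 knob->tab [78 80 79 81] [83.] tab [222 221 219 220 223 192] [98.]
5.0 knob->tab [86 87 88 89] [84.] tab [222 221 219 220 223 192] [98.]
5.05 knob->tab [98 97 96 95] [86.] tab [219 221 222 220 192 223] [98.]
5.1 knob->tab [107 106 105 104] [94.] tab [222 221 219 220 223 192] [98.]
5.15 knob->tab [112 113 111 114] [99.] tab [222 221 219 220 223 192] [98.]
[0.4923 0.4051 0.1045]
```

Request:
send_rows --motion "1 0 0 1.5 0; 1 0 0 2.5 0; 1 0.1 0 3.5 0; 1 0.1 0 4 0; 1 0.1 0 4 0"

```text
clock: 5.7
eef_pos: [0.4914, 0.4074, 0.0634]
tool_rot: [0.712, 0.702, 0.011, -0.014]
ft_force: [-0.1, -0.6, 0.4]
grip_width: 0.0001
grasp_force: 0.0
```

Request:
send_rows --motion "1 0 0 0 0; 1 0 0 0 0; 1 0 0 0 0; 1 0 0 0 0; 1 0 0 0 0"

```text
clock: 6.2
eef_pos: [0.4922, 0.408, 0.0649]
tool_rot: [0.712, 0.702, 0.012, -0.014]
ft_force: [0.1, -0.3, -0.3]
grip_width: -0.0001
grasp_force: 0.0
```

```bash
python3 m.py 3; python3 -c "
from h import *
print(bot.get_obs())"
```

```text
6.2 knob->tab [265 264 263 262] [79.] tab [219 221 222 192 220 191] [98.]
6.25 knob->tab [270 271 269 272] [75.] tab [192 222 221 274 191 273] [98.]
6.3 knob->tab [278 277 276 279] [76.] tab [280 279 219 221 222 192] [97.]
[0.4921 0.4079 0.0647]
{'clock': 6.35, 'joint_pos': array([0.6777076 , 0.6069114 , 0.11868311, 1.06200199, 0.03033279,
       2.26300435]), 'joint_vel': array([-0.00028421,  0.00012045,  0.00055968, -0.00112688,  0.00011054,
       -0.00029884]), 'tau': array([-2.48277674e-04, -5.18738508e+01,  2.32592690e+01, -1.54071366e-01,
        9.81906848e-02,  2.84064816e-05]), 'eef_pos': array([0.49209102, 0.40788842, 0.06470298]), 'tool_rot': array([ 0.7119858 ,  0.7019548 ,  0.01175046, -0.01405762]), 'ft_force': array([-1.06136074,  0.87915373, -0.0518022 ]), 'ft_torque': array([-0.03760762, -0.00867617, -0.0144847 ]), 'grasp_force': 0.0, 'grip_width': -2.0311832868560396e-05}
```

Request:
send_rows --motion "1 0 0 0.4 0; 1 0 0 0.8 0; 1 0 0 1.1 0; 1 0 0 1.1 0; 1 0 0 1.1 0"

```text
clock: 6.85
eef_pos: [0.4919, 0.4082, 0.0534]
tool_rot: [0.712, 0.702, 0.011, -0.014]
ft_force: [0.4, 0.2, -0.8]
grip_width: -0.0002
grasp_force: 0.0
```

Request:
send_rows --motion "1 0 0 0 0; 1 0 0 0 0; 1 0 0 0 0; 1 0 0 0 0; 1 0 0 0 0"

```text
clock: 7.35
eef_pos: [0.4921, 0.4083, 0.0537]
tool_rot: [0.712, 0.702, 0.012, -0.014]
ft_force: [-0.5, -1.0, 0.1]
grip_width: 0.0001
grasp_force: 0.0
```

Request:
send_rows --motion "1 0 0 0 0; 1 0 0 0 0; 1 0 0 0 0; 1 0 0 0 0; 1 0 0 0 0"

```text
clock: 7.85
eef_pos: [0.492, 0.4083, 0.0536]
tool_rot: [0.712, 0.702, 0.012, -0.014]
ft_force: [0.2, -0.4, -0.5]
grip_width: -0.0
grasp_force: 0.0
```

Request:
send_rows --motion "1 0 0 0 0; 1 0 0 0 0; 1 0 0 0 0; 1 0 0 0 0; 1 0 0 0 0"

```text
clock: 8.35
eef_pos: [0.492, 0.4083, 0.0536]
tool_rot: [0.712, 0.702, 0.012, -0.014]
ft_force: [0.7, 0.1, 0.2]
grip_width: -0.0002
grasp_force: 0.0
```

Request:
send_rows --motion "1 0 0 0 0; 1 0 0 0 0; 1 0 0 0 0; 1 0 0 0 0; 1 0 0 0 0"

```text
clock: 8.85
eef_pos: [0.492, 0.4083, 0.0537]
tool_rot: [0.712, 0.702, 0.012, -0.014]
ft_force: [0.1, -0.3, -0.8]
grip_width: -0.0003
grasp_force: 0.0
```

```bash
python3 m.py 4
```

```text
8.85 knob->tab [204 205 203 202] [76.] tab [201 200 202 199 203 198] [95.]
8.9 knob->tab [206 205 207 204] [72.] tab [215 216 212 214 213 217] [91.]
8.95 knob->tab [212 213 211 214] [72.] tab [219 218 217 220 216 221] [88.]
9.0 knob->tab [218 215 214 217] [75.] tab [222 221 220 223 219 224] [85.]
[0.492  0.4083 0.0537]
```

Request:
send_rows --motion "1 0 0 0 0; 1 0 0 0 0; 1 0 0 0 0; 1 0 0 0 0; 1 0 0 0 0"

```text
clock: 9.55
eef_pos: [0.492, 0.4083, 0.0537]
tool_rot: [0.712, 0.702, 0.012, -0.014]
ft_force: [-0.1, -1.0, 0.4]
grip_width: 0.0005
grasp_force: 0.0
```

Request:
send_rows --motion "1 0 0 0 0; 1 0 0 0 0; 1 0 0 0 0; 1 0 0 0 0; 1 0 0 0 0"

```text
clock: 10.05
eef_pos: [0.492, 0.4083, 0.0536]
tool_rot: [0.712, 0.702, 0.012, -0.014]
ft_force: [0.2, -0.6, 0.4]
grip_width: 0.0002
grasp_force: 0.0
```

Request:
send_rows --motion "1 0 0 0 0; 1 0 0 0 0; 1 0 0 0 0; 1 0 0 0 0; 1 0 0 0 0"

```text
clock: 10.55
eef_pos: [0.492, 0.4083, 0.0536]
tool_rot: [0.712, 0.702, 0.012, -0.014]
ft_force: [0.2, 0.1, -0.2]
grip_width: 0.0002
grasp_force: 0.0
```

Request:
send_rows --motion "1 0 0 0 0; 1 0 0 0 0; 1 0 0 0 0; 1 0 0 0 0; 1 0 0 0 0"

```text
clock: 11.05
eef_pos: [0.492, 0.4083, 0.0537]
tool_rot: [0.712, 0.702, 0.012, -0.014]
ft_force: [-0.9, -0.0, -0.2]
grip_width: -0.0003
grasp_force: 0.0
```

```bash
python3 m.py 12
```

```text
11.05 knob->tab [21 22 20 23] [70.] tab [192 191 193 190 219 194] [98.]
11.1 knob->tab [26 27 28 29] [71.] tab [222 192 221 191 193 219] [98.]
11.15 knob->tab [29 28 27 30] [68.] tab [192 222 221 191 219 193] [98.]
11.2 knob->tab [29 30 31 32] [71.] tab [192 193 191 194 195 219] [98.]
11.25 knob->tab [36 35 34 33] [69.] tab [192 193 222 221 194 191] [98.]
11.3 knob->tab [36 37 35 38] [68.] tab [219 221 192 222 220 191] [98.]
11.35 knob->tab [41 42 40 39] [70.] tab [219 221 222 192 191 220] [98.]
11.4 knob->tab [42 41 43 44] [72.] tab [219 221 222 192 220 191] [98.]
11.45 knob->tab [47 46 45 48] [70.] tab [192 222 193 221 191 194] [98.]
11.5 knob->tab [47 48 49 46] [71.] tab [219 221 222 192 220 191] [98.]
11.55 knob->tab [52 51 50 53] [68.] tab [192 222 193 221 194 191] [98.]
11.6 knob->tab [52 53 54 55] [72.] tab [219 221 222 192 220 191] [98.]
[0.492  0.4083 0.0536]
```

Request:
send_rows --motion "1 0 0 0 0; 1 0 0 0 0; 1 0 0 0 0; 1 0 0 0 0; 1 0 0 0 0"

```text
clock: 12.15
eef_pos: [0.4921, 0.4083, 0.0536]
tool_rot: [0.712, 0.702, 0.012, -0.014]
ft_force: [-0.6, -0.6, -0.5]
grip_width: 0.0003
grasp_force: 0.0
```

Request:
send_rows --motion "1 0 0 0 0; 1 0 0 0 0; 1 0 0 0 0; 1 0 0 0 0; 1 0 0 0 0"

```text
clock: 12.65
eef_pos: [0.492, 0.4083, 0.0536]
tool_rot: [0.712, 0.702, 0.012, -0.014]
ft_force: [-0.8, 0.3, 0.0]
grip_width: 0.0002
grasp_force: 0.0
```

```bash
python3 m.py 10
```

```text
12.65 knob->tab [111 110 109 112] [96.] tab [192 222 221 191 193 190] [98.]
12.7 knob->tab [111 112 113 114] [100.] tab [219 221 222 192 220 191] [98.]
12.75 knob->tab [116 115 114 117] [91.] tab [192 222 193 221 191 194] [98.]
12.8 knob->tab [116 117 118 119] [100.] tab [192 191 193 190 219 194] [98.]
12.85 knob->tab [121 120 119 118] [99.] tab [192 191 193 190 219 194] [98.]
12.9 knob->tab [121 122 123 120] [102.] tab [192 222 193 221 191 194] [98.]
12.95 knob->tab [126 125 124 123] [102.] tab [219 221 222 192 220 191] [98.]
13.0 knob->tab [127 126 128 125] [107.] tab [192 222 221 191 219 193] [98.]
13.05 knob->tab [127 128 129 130] [104.] tab [222 192 221 191 219 193] [98.]
13.1 knob->tab [132 133 131 130] [103.] tab [219 221 222 192 220 191] [98.]
[0.492  0.4083 0.0536]
```

Request:
send_rows --motion "1 0 0 0 0; 1 0 0 0 0; 1 0 0 0 0; 1 0 0 0.8 0; 1 0 0 0.8 0"

```text
clock: 13.65
eef_pos: [0.4942, 0.4094, 0.0482]
tool_rot: [0.712, 0.702, 0.014, -0.013]
ft_force: [-0.1, -2.4, 11.2]
grip_width: -0.0001
grasp_force: 5.8
```

Request:
send_rows --motion "1 0 0 0 0; 1 0 0 0 0; 1 0 0 0 0"

```text
clock: 13.95
eef_pos: [0.4939, 0.4094, 0.0482]
tool_rot: [0.712, 0.702, 0.014, -0.013]
ft_force: [0.0, -2.3, 10.7]
grip_width: 0.0002
grasp_force: 5.3
```

```bash
python3 m.py 2
python3 - <<'E'
from h import *
import glob
f=sorted(glob.glob("pics/g*.png"),key=lambda s:float(s[6:-4]))[-1]
cv2.imwrite("pics/c3.png",cv2.resize(cv2.imread(f)[145:205,260:330],None,fx=8,fy=8,interpolation=cv2.INTER_CUBIC)); print(bot.get_obs()["ft_force"])
E
```

```text
13.95 knob->tab [148 147 149 270] [108.] tab [ 89  88  87  86 219 192] [96.]
14.0 knob->tab [148 147 149 270] [108.] tab [ 89  88  87  86 192 193] [96.]
[0.494  0.4094 0.0482]
[ 0.45646432 -2.72261453 10.74091416]
```

View pics/c3.png

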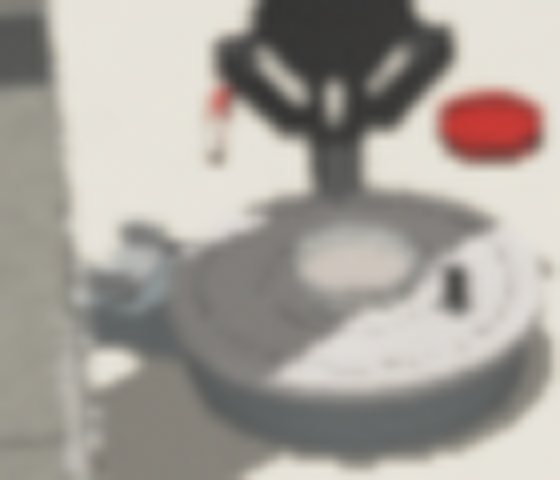

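The picture shows the disc stopped, with the knob at crop (455,288) and the gate at about (130,280). The tab should be at or near the gate, so I'll measure the angle properly before lifting.

Run:
```python
from h import *
import glob
f=sorted(glob.glob("pics/g*.png"),key=lambda s:float(s[6:-4]))[-1]
g=cv2.cvtColor(cv2.imread(f),cv2.COLOR_BGR2GRAY).astype(float)
w=np.clip(120-g[174:188,310:324],0,None); ys,xs=np.mgrid[174:188,310:324]
u,v=(w*xs).sum()/w.sum(),(w*ys).sum()/w.sum(); print("knob px",u,v)
p=at_z("side",u,v,.059)-C; print(p,np.hypot(*p[:2]),np.degrees(np.arctan2(p[1],p[0])))
# initial side frame, knob angle known 77-79 deg from top
g0=cv2.cvtColor(cv2.imread("pics/s0.png"),cv2.COLOR_BGR2GRAY)
_,k,t=cand(cv2.cvtColor(cv2.imread("pics/s0.png"),4)); print("s0 knob->tab",np.argsort(k)[:5],"tab",np.argsort(t)[:5])
for e in range(0,360,90):
    q=proj("side",C+.095*np.array([np.cos(np.radians(e)),np.sin(np.radians(e)),0])); print(e,((q-[260,145])*8).round())
for a in (-.20,0,.20): # rib positions for gate at 156
  for r in (.111,.137): 
    b=np.radians(156)+np.sign(a)*np.arcsin(.023/r); q=proj("side",C+r*np.array([np.cos(b),np.sin(b),0])); print("gate",a,r,((q-[260,145])*8).round())
for d in (144,148,152,156):
    b=np.radians(d); q=proj("side",C+[.107*np.cos(b),.107*np.sin(b),-.005]); print("tab",d,((q-[260,145])*8).round())
```

```text
knob px 316.47196261682245 180.5607476635514
[ 0.04866991 -0.02704973  0.011     ] 0.05568166276862592 -29.064397515246867
s0 knob->tab [257 256 255 254 258] tab [222 221 259 260 258]
0 [536. 268.]
90 [327. 186.]
180 [158. 297.]
270 [370. 386.]
gate -0.2 0.111 [158. 228.]
gate -0.2 0.137 [110. 221.]
gate 0 0.111 [138. 250.]
gate 0 0.137 [ 90. 243.]
gate 0.2 0.111 [127. 274.]
gate 0.2 0.137 [ 78. 267.]
tab 144 [165. 239.]
tab 148 [158. 245.]
tab 152 [152. 253.]
tab 156 [146. 260.]
```

Run:
```python
from h import *
import glob
f=sorted(glob.glob("pics/g*.png"),key=lambda s:float(s[6:-4]))[-1]
a=cv2.resize(cv2.imread("pics/s0.png")[168:194,264:294],None,fx=13,fy=13,interpolation=cv2.INTER_CUBIC)
b=cv2.resize(cv2.imread(f)[168:194,264:294],None,fx=13,fy=13,interpolation=cv2.INTER_CUBIC)
cv2.imwrite("pics/c4.png",np.hstack([a,b]))
```

```text
(no output)
```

View pics/c4.png

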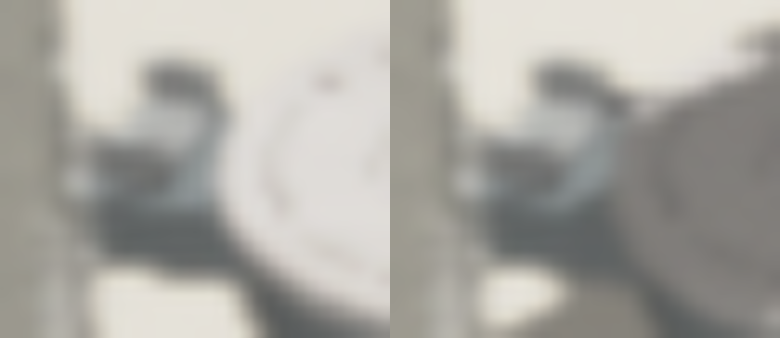

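The tab reads about 148–150°, with the gate near 156°, so it's inside but towards the back rib. I'll lift straight off and check from above.

Request:
send_rows --motion "1 0 0 -2 0; 1 0 0 -5 0; 1 0 0 -10 0; 1 0 0 -15 0; 1 -3 -5 -17 0"

```text
clock: 14.55
eef_pos: [0.4593, 0.3842, 0.2178]
tool_rot: [0.712, 0.702, 0.021, -0.013]
ft_force: [-0.5, 0.8, 1.4]
grip_width: 0.0002
grasp_force: 0.0
```

```bash
python3 m.py 1
```

```text
14.55 knob->tab [161 162 163 160] [98.] tab [219 221 220 222 218 223] [98.]
[0.4473 0.3763 0.2158]
```

Request:
send_rows --motion "1 -5 0 0 0; 1 -10 0 0 0; 1 -15 0 0 0; 1 -20 0 0 0; 1 -25 0 0 0"

```text
clock: 15.1
eef_pos: [0.4471, 0.1271, 0.2011]
tool_rot: [0.712, 0.702, 0.011, -0.014]
ft_force: [1.0, -1.6, 0.3]
grip_width: 0.0001
grasp_force: 0.0
```

Request:
send_rows --motion "1 -5 0 0 0; 1 -10 0 0 0; 1 -15 0 0 0; 1 -20 0 0 0; 1 -20 0 0 0"

```text
clock: 15.6
eef_pos: [0.4443, -0.0763, 0.1937]
tool_rot: [0.715, 0.699, 0.011, -0.014]
ft_force: [-0.5, -0.2, -0.1]
grip_width: -0.0002
grasp_force: 0.0
```

```bash
python3 m.py 1
python3 - <<'E'
from h import *
im=shot("top","pics/t5.png")
b=lambda i:cv2.resize(i,None,fx=8,fy=8,interpolation=cv2.INTER_CUBIC)
cv2.imwrite("pics/c5.png",b(cv2.cvtColor(im,4)[190:262,225:312]))
E
```

```text
15.6 knob->tab [314 315 316 313] [55.] tab [109 108 110 107 111 106] [54.]
[ 0.4444 -0.0736  0.1938]
```

View pics/c5.png

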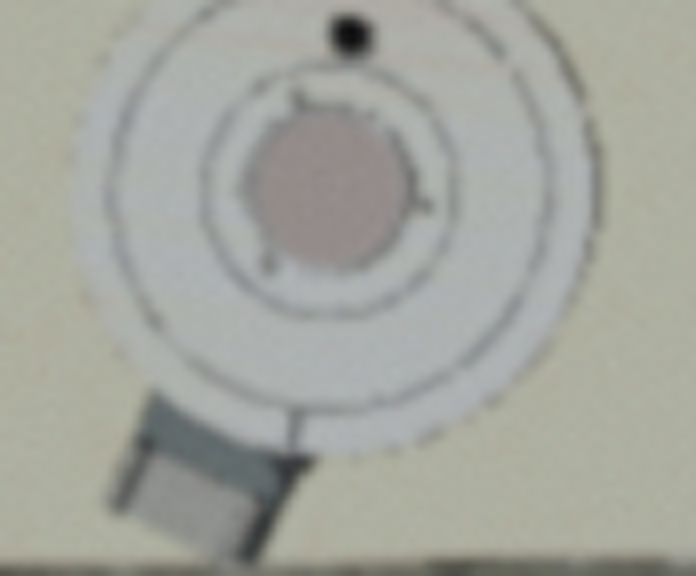

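The tab is now at crop (298,468), just outside the right rib: the fast lift made the disc creep past the gate. Per the task, I'll flick again and this time press lighter and lift slowly. First I'll check whether it's at rest and where the knob is.

```bash
cat > k.py <<'E'
from h import *
def knob_top():
    t0=bot.get_obs()["clock"]; im=vision.camera("top"); g=cv2.cvtColor(im,cv2.COLOR_RGB2GRAY).astype(float)
    cu,cv=map(int,proj("top",C)); s=24; w=np.clip(90-g[cv-s:cv+s,cu-s:cu+s],0,None); ys,xs=np.mgrid[cv-s:cv+s,cu-s:cu+s]
    p=at_z("top",(w*xs).sum()/w.sum(),(w*ys).sum()/w.sum(),.066)
    d=p-C; return round(t0,2),p.round(4),np.hypot(*d[:2]).round(4),np.degrees(np.arctan2(d[1],d[0])).round(1)+180
for i in range(4): print(*knob_top())
E
python3 k.py
```

```text
15.7 [0.5484 0.3167 0.066 ] 0.0561 173.9
15.75 [0.5486 0.3174 0.066 ] 0.0563 174.6
15.8 [0.5485 0.3182 0.066 ] 0.0561 175.4
15.85 [0.5485 0.3184 0.066 ] 0.056 175.6
```

Request:
send_rows --motion "1 4.7 1.4 0 0; 1 9.4 2.8 0 0; 1 14 4.2 0 0; 1 18.6 5.6 0 0; 1 23.3 7 0 0"

```text
clock: 16.4
eef_pos: [0.5181, 0.1648, 0.203]
tool_rot: [0.711, 0.703, 0.012, -0.014]
ft_force: [0.7, -0.1, 1.2]
grip_width: -0.0002
grasp_force: 0.0
```

Request:
send_rows --motion "1 4 1.2 2 0; 1 8 2.4 5 0; 1 11 3.5 7 0; 1 11 3.5 9 0; 1 11 3.5 9 0"

```text
clock: 16.9
eef_pos: [0.5513, 0.2757, 0.1127]
tool_rot: [0.71, 0.704, 0.008, -0.015]
ft_force: [-0.6, -0.3, 0.4]
grip_width: -0.0004
grasp_force: 0.0
```

```bash
python3 m.py 2
```

```text
16.9 knob->tab [171 172 173 174] [106.] tab [187 188 189 186 190 185] [98.]
16.95 knob->tab [174 173 172 175] [106.] tab [187 188 189 186 190 191] [98.]
[0.5536 0.2747 0.1165]
```

Request:
send_rows --motion "1 -0.2 -0.2 2 0; 1 -0.2 -0.3 4 0; 1 -0.2 -0.3 5 0; 1 -0.2 -0.3 5.4 0; 1 -0.2 -0.3 5.4 0"

```text
clock: 17.5
eef_pos: [0.5519, 0.2735, 0.0635]
tool_rot: [0.712, 0.702, 0.012, -0.014]
ft_force: [-0.0, 1.0, 0.7]
grip_width: -0.0
grasp_force: 0.0
```

```bash
python3 m.py 2
python3 - <<'E'
from h import *
im=shot("side","pics/s6.png"); cv2.imwrite("pics/c6.png",cv2.resize(cv2.cvtColor(im,4)[145:205,260:330],None,fx=8,fy=8,interpolation=cv2.INTER_CUBIC))
E
```

```text
17.5 knob->tab [214 213 212 215] [68.] tab [33 32 34 35 66 31] [65.]
17.55 knob->tab [214 213 215 212] [68.] tab [32 33 34 35 31 66] [64.]
[0.5525 0.2739 0.0641]
```

View pics/c6.png

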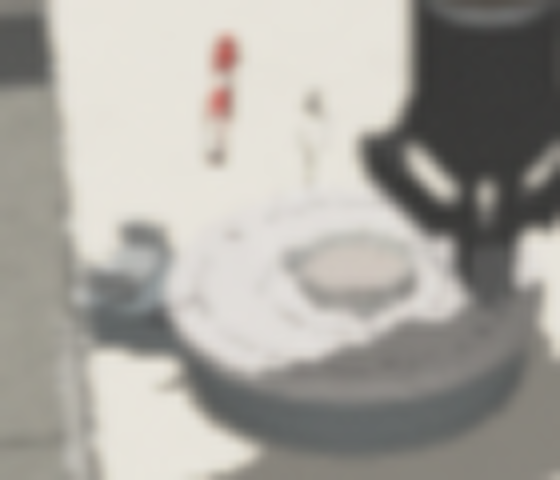

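Request:
send_rows --motion "1 1.6 -0.5 0 0; 1 3 -0.7 0 0; 1 4.3 -0.7 0 0; 1 5.6 -0.7 0 0; 1 5.6 -0.7 0 0"

```text
clock: 18.15
eef_pos: [0.5454, 0.3325, 0.065]
tool_rot: [0.711, 0.703, 0.012, -0.014]
ft_force: [0.1, -0.0, -0.3]
grip_width: -0.0001
grasp_force: 0.0
```

```bash
python3 m.py 4
```

```text
18.15 knob->tab [212 213 211 210] [76.] tab [ 56 222  55 221 223  57] [83.]
18.2 knob->tab [219 218 217 220] [70.] tab [ 56  57  58  55  54 230] [79.]
18.25 knob->tab [197 196 198 195] [97.] tab [ 55  54  53 238 237  52] [86.]
18.3 knob->tab [197 196 198 195] [96.] tab [ 55  54  53 245  52 246] [86.]
[0.5453 0.3295 0.0646]
```

Request:
send_rows --motion "1 0 0 -4 0; 1 0 0 -5 0; 1 3.5 -2.5 -5 0; 1 8.2 -5.3 -5 0; 1 8.2 -5.3 -5 0"

```text
clock: 18.85
eef_pos: [0.4913, 0.4146, 0.1186]
tool_rot: [0.71, 0.704, 0.013, -0.015]
ft_force: [0.1, -0.3, 0.6]
grip_width: 0.0
grasp_force: 0.0
```

Request:
send_rows --motion "1 0 0 0 0; 1 0 0 0 0; 1 0 0 0 0"

```text
clock: 19.15
eef_pos: [0.4945, 0.4092, 0.1178]
tool_rot: [0.713, 0.701, 0.011, -0.014]
ft_force: [0.6, -0.1, -0.6]
grip_width: 0.0
grasp_force: 0.0
```

```bash
python3 m.py 3
```

```text
19.15 knob->tab [17 16 15 14] [72.] tab [219 221 222 220 223 191] [98.]
19.2 knob->tab [21 20 22 19] [68.] tab [219 221 222 220 223 191] [98.]
19.25 knob->tab [26 27 25 28] [71.] tab [222 221 219 220 223 191] [98.]
[0.4945 0.4094 0.1179]
```

Request:
send_rows --motion "1 -0.3 -0.2 2 0; 1 -0.3 -0.2 4 0; 1 -0.3 -0.2 5 0; 1 -0.3 -0.2 6 0; 1 -0.3 -0.2 6.4 0"

```text
clock: 19.8
eef_pos: [0.4914, 0.4095, 0.0529]
tool_rot: [0.712, 0.702, 0.011, -0.014]
ft_force: [-0.7, -0.1, 0.3]
grip_width: 0.0
grasp_force: 0.0
```

Request:
send_rows --motion "1 0 0 0 0; 1 0 0 0 0; 1 0 0 0 0; 1 0 0 0 0; 1 0 0 0 0"

```text
clock: 20.3
eef_pos: [0.4917, 0.4102, 0.0544]
tool_rot: [0.712, 0.702, 0.012, -0.014]
ft_force: [-0.3, -0.6, 0.4]
grip_width: 0.0001
grasp_force: 0.0
```

```bash
python3 m.py 4
```

```text
20.3 knob->tab [155 154 156 157] [106.] tab [192 191 190 193 189 194] [98.]
20.35 knob->tab [161 162 160 163] [110.] tab [189 188 191 190 192 187] [98.]
20.4 knob->tab [161 162 163 164] [105.] tab [189 190 188 191 192 222] [98.]
20.45 knob->tab [178 177 179 176] [106.] tab [192 191 190 193 189 194] [98.]
[0.4915 0.41   0.054 ]
```

Request:
send_rows --motion "1 0 0 0 0; 1 0 0 0 0; 1 0 0 0 0; 1 0 0 0 0; 1 0 0 0 0"

```text
clock: 21.0
eef_pos: [0.4915, 0.41, 0.0539]
tool_rot: [0.712, 0.702, 0.012, -0.014]
ft_force: [0.0, -0.5, -0.2]
grip_width: 0.0001
grasp_force: 0.0
```

Request:
send_rows --motion "1 0 0 0 0; 1 0 0 0 0; 1 0 0 0 0; 1 0 0 0 0; 1 0 0 0 0"

```text
clock: 21.5
eef_pos: [0.4915, 0.4099, 0.0539]
tool_rot: [0.712, 0.702, 0.012, -0.014]
ft_force: [0.4, 0.2, -0.8]
grip_width: 0.0005
grasp_force: 0.0
```

Request:
send_rows --motion "1 0 0 0 0; 1 0 0 0 0; 1 0 0 0 0; 1 0 0 0 0; 1 0 0 0 0"

```text
clock: 22.0
eef_pos: [0.4915, 0.41, 0.0539]
tool_rot: [0.712, 0.702, 0.012, -0.014]
ft_force: [0.5, -0.4, -0.0]
grip_width: -0.0003
grasp_force: 0.0
```

Request:
send_rows --motion "1 0 0 0 0; 1 0 0 0 0; 1 0 0 0 0; 1 0 0 0 0; 1 0 0 0 0"

```text
clock: 22.5
eef_pos: [0.4915, 0.4099, 0.0539]
tool_rot: [0.712, 0.702, 0.012, -0.014]
ft_force: [-0.1, 0.2, -0.0]
grip_width: -0.0001
grasp_force: 0.0
```

Request:
send_rows --motion "1 0 0 0 0; 1 0 0 0 0; 1 0 0 0 0; 1 0 0 0 0; 1 0 0 0 0"

```text
clock: 23.0
eef_pos: [0.4915, 0.41, 0.0539]
tool_rot: [0.712, 0.702, 0.012, -0.014]
ft_force: [0.2, -0.4, -1.0]
grip_width: -0.0002
grasp_force: 0.0
```

```bash
python3 m.py 6
```

```text
23.0 knob->tab [52 53 51 54] [69.] tab [219 221 222 191 189 190] [98.]
23.05 knob->tab [56 57 55 54] [70.] tab [191 190 189 188 192 222] [98.]
23.1 knob->tab [61 60 59 58] [70.] tab [192 191 193 190 189 219] [97.]
23.15 knob->tab [63 61 64 65] [72.] tab [192 191 219 193 190 221] [97.]
23.2 knob->tab [66 67 65 68] [75.] tab [191 190 189 188 192 222] [98.]
23.25 knob->tab [70 69 71 68] [76.] tab [222 192 221 191 190 189] [98.]
[0.4915 0.4099 0.0539]
```

Request:
send_rows --motion "1 0 0 0 0; 1 0 0 0 0; 1 0 0 0 0; 1 0 0 0 0"

```text
clock: 23.7
eef_pos: [0.4915, 0.41, 0.0539]
tool_rot: [0.712, 0.702, 0.012, -0.014]
ft_force: [-0.5, -0.4, 0.2]
grip_width: -0.0004
grasp_force: 0.0
```

Request:
send_rows --motion "1 0 0 0 0; 1 0 0 0 0; 1 0 0 0 0"

```text
clock: 24.0
eef_pos: [0.4915, 0.41, 0.0539]
tool_rot: [0.712, 0.702, 0.012, -0.014]
ft_force: [-0.4, 0.1, 0.6]
grip_width: 0.0001
grasp_force: 0.0
```

```bash
python3 m.py 6
```

```text
24.0 knob->tab [121 122 123 124] [101.] tab [222 192 221 191 193 190] [98.]
24.05 knob->tab [126 127 125 124] [98.] tab [191 190 189 188 192 222] [98.]
24.1 knob->tab [127 128 129 130] [108.] tab [192 191 193 190 194 189] [98.]
24.15 knob->tab [132 133 134 131] [107.] tab [191 192 222 190 221 189] [98.]
24.2 knob->tab [137 136 135 138] [104.] tab [192 191 190 189 193 188] [98.]
24.25 knob->tab [139 138 140 137] [102.] tab [219 221 191 192 222 190] [98.]
[0.4915 0.41   0.0539]
```

Request:
send_rows --motion "1 0 0 0 0; 1 0 0 0 0; 1 0 0 0.75 0; 1 0 0 0.75 0; 1 0 0 0.75 0"

```text
clock: 24.8
eef_pos: [0.4929, 0.4109, 0.0482]
tool_rot: [0.712, 0.702, 0.014, -0.014]
ft_force: [-0.3, -0.4, 8.2]
grip_width: -0.0001
grasp_force: 4.0
```

Request:
send_rows --motion "1 0 0 0 0; 1 0 0 0 0"

```text
clock: 25.0
eef_pos: [0.4929, 0.4109, 0.0482]
tool_rot: [0.712, 0.702, 0.014, -0.014]
ft_force: [0.8, -0.8, 8.2]
grip_width: 0.0001
grasp_force: 4.0
```

```bash
python3 m.py 2
```

```text
25.0 knob->tab [161 160 158 159] [109.] tab [ 89  88  87 191 192 190] [97.]
25.05 knob->tab [161 160 162 159] [108.] tab [ 89  88  87 219 191 192] [97.]
[0.4929 0.411  0.0482]
```

Request:
send_rows --motion "1 0 0.025 -0.03 0; 1 0 0.05 -0.06 0; 1 0 0.075 -0.09 0; 1 0 0.1 -0.12 0; 1 0 0.12 -0.15 0"

```text
clock: 25.6
eef_pos: [0.493, 0.4108, 0.0483]
tool_rot: [0.712, 0.702, 0.012, -0.014]
ft_force: [-0.8, 2.0, 4.4]
grip_width: -0.0002
grasp_force: 1.9
```

Request:
send_rows --motion "1 0 0.02 -0.03 0; 1 0 0.02 -0.06 0; 1 0 0.02 -0.1 0; 1 0 0.02 -0.2 0; 1 0 0.02 -0.5 0"

```text
clock: 26.1
eef_pos: [0.492, 0.4087, 0.0516]
tool_rot: [0.712, 0.702, 0.01, -0.014]
ft_force: [0.8, 0.8, 0.4]
grip_width: 0.0
grasp_force: 0.0
```

```bash
python3 m.py 2
```

```text
26.1 knob->tab [161 160 162 159] [106.] tab [192 191 193 190 194 219] [98.]
26.15 knob->tab [161 162 160 159] [106.] tab [219 221 192 222 193 191] [98.]
[0.4928 0.4094 0.0527]
```

Lifted off with no creep visible. Now I'll take the hand away and check from above.

Request:
send_rows --motion "1 0 0 -3 0; 1 0 0 -7 0; 1 0 0 -11 0; 1 -4 -3 -13 0; 1 -9 -5 -13 0"

```text
clock: 26.7
eef_pos: [0.4463, 0.3244, 0.1831]
tool_rot: [0.711, 0.703, 0.015, -0.013]
ft_force: [2.1, -0.4, 0.6]
grip_width: 0.0001
grasp_force: 0.0
```

Request:
send_rows --motion "1 -5 0 0 0; 1 -10 0 0 0; 1 -15 0 0 0; 1 -20 0 0 0; 1 -25 0 0 0"

```text
clock: 27.2
eef_pos: [0.4408, 0.0709, 0.1708]
tool_rot: [0.712, 0.702, 0.012, -0.014]
ft_force: [1.3, 0.6, -0.1]
grip_width: 0.0002
grasp_force: 0.0
```

Request:
send_rows --motion "1 -5 0 0 0; 1 -10 0 0 0; 1 -15 0 0 0; 1 -15 0 0 0; 1 -15 0 0 0"

```text
clock: 27.7
eef_pos: [0.4388, -0.0782, 0.1651]
tool_rot: [0.713, 0.701, 0.012, -0.014]
ft_force: [-0.0, -0.4, 0.4]
grip_width: 0.0004
grasp_force: 0.0
```

```bash
python3 k.py
python3 - <<'E'
from h import *
im=shot("top","pics/t7.png")
cv2.imwrite("pics/c7.png",cv2.resize(cv2.cvtColor(im,4)[190:262,225:312],None,fx=8,fy=8,interpolation=cv2.INTER_CUBIC))
E
```

```text
27.7 [0.5454 0.3045 0.066 ] 0.0559 161.0
27.75 [0.5454 0.3045 0.066 ] 0.0559 161.0
27.8 [0.5454 0.3045 0.066 ] 0.0559 161.0
27.85 [0.5454 0.3045 0.066 ] 0.0559 161.0
```

View pics/c7.png

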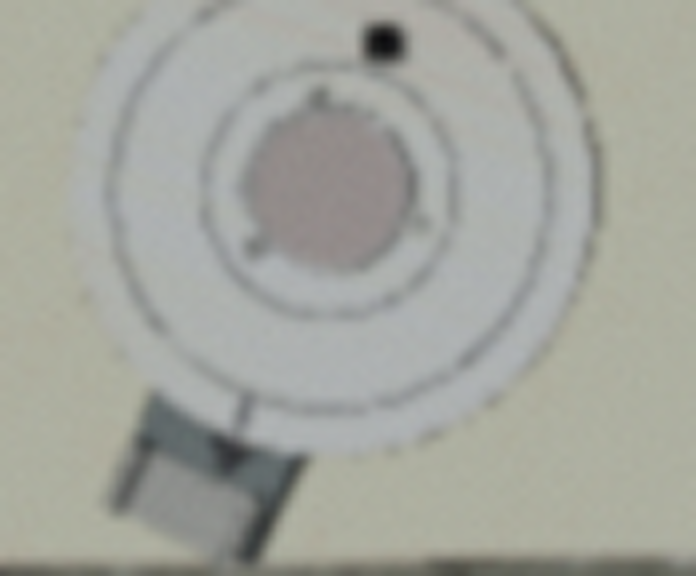

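The tab tip is at (228,465), between the ribs whose inner ends are at about (148,445) and (281,492). The knob angle is the same over four frames, so the disc is at rest, and the dish is centred. Handing in.

```bash
python3 -c "
from h import *
print(workorder.job_done())"
```

```text
the job is handed in; nothing more can be done
None
```

The disc is at rest with its tab between the gate ribs, about 5° past the gate's middle line by camera (limit about 10.8°), the hand is clear and the job is handed in. The first stop crept out past the gate when I lifted off too fast, so I flicked again and braked the flat a second time.

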